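Close the vacuum manifold and hold its lid down on the seal

TASK

Get the vacuum manifold ready to draw: first lower the red vent lever all the way down. Then take the white lid by its black handle, slide it over the manifold's two locating pins until it drops on level, press it gently but firmly all the way down so that the black seal is squashed, and finish still holding the handle and pressing the lid down. Leave the tube rack, the dropper bottle and the beaker where they are.

Things in the scene. Friction and masses are not known exactly. Their poses are not given: they have to be found in the camera images.
- manifold: Vacuum manifold fixed on the bench: clear basin with small tubes inside, blue flange on top, 106 (x) x 204 (y) mm, its top 85 mm above the bench. Origin: centre of its base; y along its length. Vent valve with red lever at its +y end (reaches 189 mm from the centre), round gauge (top 74 mm high) at its -y end (reaches 149 mm). A steel locating pin near each end of the flange.
- seat (a point): Centre of the flange's top face, 85 mm above the bench; the lid's origin ends above this point. Axes as the manifold's.
- pin_a (a point): Top of the steel locating pin near the manifold's +y end. The pin is 12 mm thick, tapered to 7 mm at the tip, upright, on the length axis 91 mm from the centre, and stands 14 mm above the flange (tip 99 mm above the bench).
- pin_b (a point): Top of the like pin near the manifold's -y end, 91 mm from the centre, 14 mm above the flange.
- seal (a joint): Black springy seal frame (90 x 158 mm) on the flange: metres pressed down, 0 free to 0.005 fully squashed. Free, it holds the lid's underside 91 mm above the bench; fully squashed, 86 mm. A spring of about 3 N per mm, 15 N in all; the lid's weight alone squashes it only 1 to 1.5 mm, and it pushes the lid up again when let go.
- vent_lever (a joint): Angle (rad) of the red vent lever: 0 = fully lowered, level, pointing along the manifold's +y (vent closed); up to 0.9 = raised (open). Starts 0.35 to 0.65 up, stays where it is left, takes about 1 to 3 N to push. Follow its arc: its tip moves outwards as it comes down.
- lever_pivot (a point): Pivot of the vent lever, between the two ears of the valve head, 90 mm above the bench and 127 mm from the manifold's centre along its +y. The lever swings about the manifold's x axis. The ears (29 mm apart over all, 16 mm long along y) end 97 mm above the bench.
- lever_tip (a point): Top of the red lever's paddle, 58 mm from the pivot; the lever is 62 mm long in all and 10 mm wide, its paddle 18 x 18 mm. When lowered the lever's top is 93 mm above the bench (paddle 94 mm).
- lid: White loose lid, 106 (x) x 204 (y) x 20 mm thick, about 0.36 kg, right side up on the bench. Origin: centre of its underside; y along its length. Two blind sockets in the underside, 15 x 15 mm, 16 mm deep, on the length axis 91 mm either side of the centre; it fits either way round. Two rows of ports, 10 mm high, 35 mm either side of the length axis.
- handle (a point): Centre of the lid's black handle bar, 61 mm above the lid's underside. The bar runs along the lid's y, 104 mm long, 14 mm wide (x), 18 mm high; its top is 70 mm above the underside. It stands on two posts with free space under it.
- tube_rack: Small wire rack with four capped tubes of blue, 62 x 104 mm, 110 mm high, loose; origin: centre of its underside. Leave alone.
- dropper_bottle: Blue dropper bottle with black bulb, 42 mm across, 109 mm high, loose; origin: centre of its underside. Leave alone.
- beaker: Empty glass beaker, 70 mm across, 88 mm high, loose; origin: centre of its underside. Leave alone.
Not all that is in view belongs to the job. What is meant by the lid is not green, and is the larger of those in its own colour.

How it is judged:
By the outcome, as a careful person would: the job done as asked, in the order asked, and still so for the second after the job is handed in, while the arm keeps its last pose, push and grip.
It also fails if it takes over 51 s, if anything falls off the work surface, if the arm or the gripper's body presses on something with over 40 N, if the wrist force passes 120 N, or if a joint passes its speed limit or range.

ROBOT

A 6-joint arm with a two-finger parallel gripper is mounted at the origin on the work surface. World frame = base frame: x ahead of the robot, y to its left, z up, the work surface at z = 0. Lengths are in mm, angles in rad, forces in N, time in s.
With the tool pointing down it reaches from about 375 to 825 mm from the base axis. Payload 5.5 kg.
Tool frame: the origin (TCP) lies between the finger pads; the fingertips stand 22 mm ahead of it and the grasp point (between the pads) lies 3 mm ahead of it; z points along the fingers, y is the line along which they close (so a half turn about z gives the same grasp; the last joint's range is limited). The gripper opens to 85 mm and grips with 20 to 120 N. Pads are 22 mm wide; open, the fingers measure 114 mm over their backs; the gripper's body (76 mm by 85 mm) begins 54 mm behind the grasp point. The pads swing forward as they close: fully open they stand 13 mm farther back than shut.
Start: joints at [-1.306, 0.314, -0.047, 1.21, 0, 1.571], TCP at [157.027, -579.083, 253.299] pointing down, gripper open.
Joint ranges: [-2.67, 2.67], [-0.69, 1.73], [-1.03, 1.25], [-2.08, 2.16], [-1.42, 1.45], [-3.14, 3.14]. Speed limits (rad/s): [2.39, 2.39, 3.01, 3.14, 3.14, 3.14].

INTERFACE

Orientations are given as a rotation vector (axis times angle).
In Python, from rig import robot gives the robot as it stands.
- The arm moves only by the tool step_arm, never from a script. Its argument "rows" is a list of rows, each a list of 4 numbers: the shift along the tool's x, y, z in mm, then the turn about the tool's z in degrees. In form: [[x, y, z, spin], ...]. A call has 1 to 5 rows; each row is the pose to reach, as a shift and turn from the pose commanded when the call began, along the tool's axes at that moment; what a row does not reach only later rows make up. A row lasts 1/8 s, in which the tool goes at most 62.5 mm and 10.7 degrees, less where a joint would pass 70% of its speed; a pose out of reach is approached as far as the arm can. A call with a gripper value outside its range is refused whole. "jaw" is the closure, from -1 (fully open) to 1 (shut), set as the call begins (left out, the last holds). The fingers move at their own pace and stop on an object; the grip force is fixed at half the most. Time passes only in rows, so rows that repeat a pose let the fingers close. It gives the time, the measured TCP pose, the force, the opening and the grip force at its end, in the units of the state.
- robot.observe(): the state, without advancing time (a new reading comes with each control period).
- robot.camera(name): name is "side" or "top"; returns the picture (480x640x3 uint8, red, green, blue); there is no depth.
- robot.camera_params(name): a dict with "intrinsics" (3x3 intrinsics, pixels), "R" (3x3) and "t" (3): a world point X has camera coordinates R X + t. Camera axes: x right, y down, z forward; pixel columns grow to the right and rows downward; lengths in mm; the calibration is good to about 2 mm. A picture is of the moment at which its call begins. camera_params takes no time and is no camera call.
- robot.close_job(): hands the job in; it is judged then, once.
The state is a dict: "time": time; "joints": joint angles; "joint_vel": joint speeds; "joint_efforts": joint torques, N m; "eef_pos": TCP position; "orientation": TCP orientation; "wrist_force": force on the tool from outside, world axes, zero at the start; "moment": the same for the moment, N m; "gripper_width": opening from 0.0 (shut) to 1.0 (fully open); "finger_force": force on a finger pad.
Only numpy, scipy, OpenCV 4.12 (cv2) and the standard library are available. Lean on these libraries where they do the work, as an engineer would, in place of code of your own. Each camera call takes 0.05 s, during which the arm holds its last target. There are 200 camera calls.

## Working session

There is one attempt and no reset: what is moved stays moved. The work goes in short steps, Python scripts to look and compute and a tool call to move; the robot and the scene stay as the last step left them, time stands still between calls to the robot, and variables do not carry over. Pictures are saved under pics/ and viewed, at most 10 in all, crops included, and the job is handed in when it is done.

Besides the shell and the picture viewer there is one more tool, called after ">>>" in YAML: its name, and indented under it one key for each argument. step_arm: Moves the arm, as the interface text tells. Its arguments: {"type":"object","properties":{"rows":{"type":"array","items":{"type":"array","items":{"type":"number"}}},"jaw":{"type":"number"}},"required":["rows"]}

```bash
mkdir -p pics; ls
python3 - <<'E'
from rig import robot
import cv2,json
for n in("top","side"):
    im=robot.camera(n); cv2.imwrite(f"pics/{n}0.png",im[:,:,::-1])
    p=robot.camera_params(n); print(n,p)
print(robot.observe())
E
```

```text
pics
top {'intrinsics': array([[453.98992817,   0.        , 319.16998801],
       [  0.        , 453.98992817, 238.46490922],
       [  0.        ,   0.        ,   1.        ]]), 'R': array([[ 0.04498274, -0.99898106, -0.0036596 ],
       [-0.97023841, -0.04281539, -0.23833647],
       [ 0.23793694,  0.01427171, -0.97117575]]), 't': array([   7.94603113,  571.16424263, 1019.82565054])}
side {'intrinsics': array([[501.02446686,   0.        , 320.01491835],
       [  0.        , 501.02446686, 247.07376918],
       [  0.        ,   0.        ,   1.        ]]), 'R': array([[-0.71507001, -0.6987087 ,  0.02193255],
       [-0.42201811,  0.40646289, -0.81036327],
       [ 0.5572931 , -0.5887224 , -0.58551715]]), 't': array([403.79517981, 299.20212135, 968.78277882])}
{'time': 0.1, 'joints': array([-1.30601143e+00,  3.14154476e-01, -4.79552622e-02,  1.21019441e+00,
       -7.68928367e-06,  1.57078911e+00]), 'joint_vel': array([ 0.00056643, -0.00360054,  0.00169456,  0.00020896,  0.00065147,
        0.0015275 ]), 'joint_efforts': array([-7.92249084e-04, -5.40765452e+01,  3.40541732e+01,  1.11690161e-02,
       -9.17416764e-05,  2.06374160e-06]), 'eef_pos': array([ 156.89517397, -578.63432036,  252.53169452]), 'orientation': array([-3.11261825e+00, -4.14523251e-01,  3.24463214e-04]), 'wrist_force': array([-0.80601487, -0.00304249, -0.36644815]), 'moment': array([-0.00200261,  0.0012246 ,  0.00328195]), 'finger_force': 0.0, 'gripper_width': 1.0000924109728395}
```

View pics/top0.png

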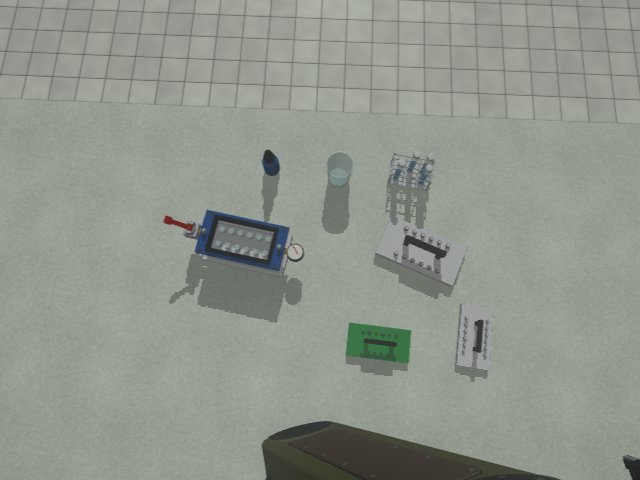

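View pics/side0.png

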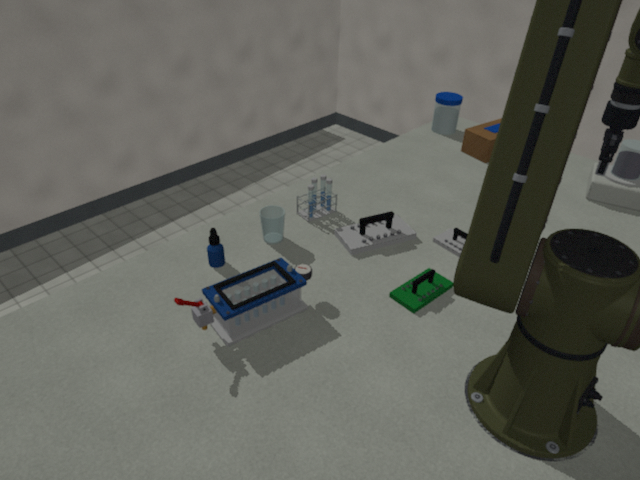

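Candidates for the lid in top: large white at (420,252), small white at (475,337), green at (379,343). The large white one fits, since it is not green and is the larger of the two white lids. I'll confirm that in an enlarged crop and take measurements.

```bash
cat > h.py <<'E'
import numpy as np,cv2
from rig import robot
def ray(n,uv,z):
    p=robot.camera_params(n);R,t,K=p["R"],p["t"],p["intrinsics"]
    uv=np.atleast_2d(uv).astype(float)
    d=(R.T@np.linalg.inv(K)@np.c_[uv,np.ones(len(uv))].T).T; c=-R.T@t
    return (c+d*((z-c[2])/d[:,2])[:,None])[:,:2]
def proj(n,X):
    p=robot.camera_params(n);c=p["R"]@np.asarray(X,float).T+p["t"][:,None] if np.ndim(X)>1 else p["R"]@np.asarray(X,float)+p["t"]
    c=p["intrinsics"]@c; return (c[:2]/c[2]).T
def rect(pts):
    (c,(w,h),a)=cv2.minAreaRect(pts.astype(np.float32))
    if w<h: w,h,a=h,w,a+90
    return np.round(c,1),round(w,1),round(h,1),round((a+90)%180-90,1) # angle of long axis, deg from x
def blob(mask,box):
    m=np.zeros_like(mask);x0,y0,x1,y1=box;m[y0:y1,x0:x1]=mask[y0:y1,x0:x1]
    n,l,s,_=cv2.connectedComponentsWithStats(m); i=1+s[1:,4].argmax(); m=(l==i)
    v,u=np.nonzero(m); return np.c_[u,v],m
E
python3 - <<'E'
from h import *
im=cv2.imread("pics/top0.png");hsv=cv2.cvtColor(im,cv2.COLOR_BGR2HSV)
H,S,V=cv2.split(hsv)
blue=((H>100)&(H<130)&(S>120)&(V>60)).astype(np.uint8)
p,_=blob(blue,(190,200,300,280)); print("flange",rect(ray("top",p,85)),len(p))
red=(((H<8)|(H>172))&(S>120)).astype(np.uint8)
p,_=blob(red,(155,205,205,245)); print("red",rect(p),p.min(0),p.max(0))
blk=(V<70).astype(np.uint8)
p,_=blob(blk,(395,225,455,265)); print("handle",rect(ray("top",p,61)),rect(ray("top",p,70)))
print("bench V",V[300,250:260],"lid V",V[250,385:395],S[250,385:395])
c=np.hstack([cv2.resize(im[190:290,150:310],None,fx=2.4,fy=4.8)*0,]) if 0 else None
a=cv2.resize(im[195:295,155:315],(800,500)*1,interpolation=cv2.INTER_CUBIC) if 0 else None
A=cv2.resize(im[195:290,155:310],None,fx=5,fy=5,interpolation=cv2.INTER_CUBIC)[:,:]
B=cv2.resize(im[215:375,340:500],None,fx=3.7,fy=3.7,interpolation=cv2.INTER_CUBIC)
cv2.imwrite("pics/cropB.png",B);cv2.imwrite("pics/cropA.png",A)
E
```

```text
flange (array([556.5, 216.1]), 203.1, 104.6, 80.1) 950
red (array([177.7, 222.9]), 28.5, 7.0, 18.4) [164 216] [191 229]
handle (array([ 561. , -219.4]), 102.8, 25.2, 68.2) (array([ 558.9, -217.3]), 101.9, 25.0, 68.2)
bench V [114 116 116 116 116 116 115 113 115 115] lid V [160 159 160 159 160 159 159 160 159 160] [5 5 6 5 5 5 3 6 5 6]
```

View pics/cropB.png

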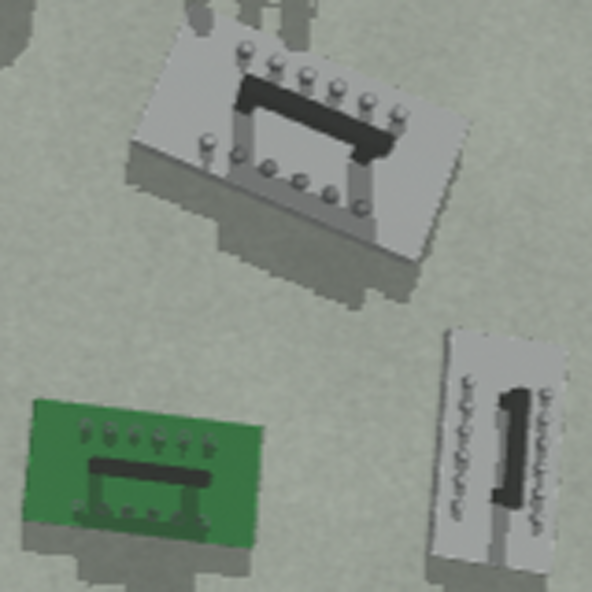

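View pics/cropA.png

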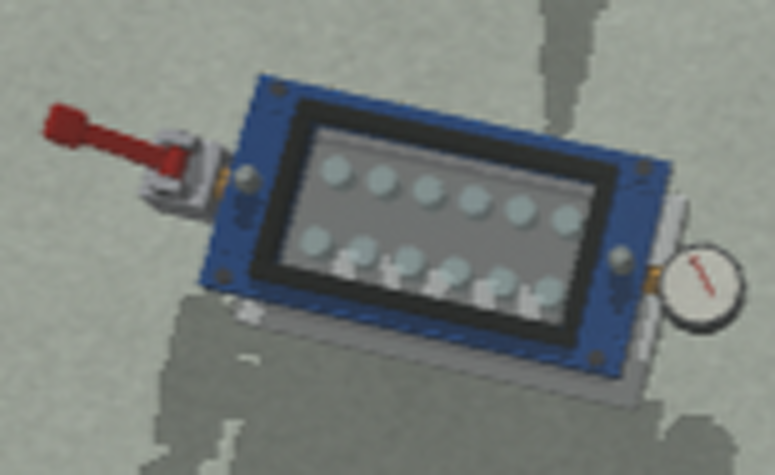

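Crop B confirms it: the upper, larger white lid at top (420,252) is the one meant. Its black handle runs from crop (245,90) to (395,145). Crop A shows the pins at about top (204,230) and (279,246), and the lever paddle at (168,220).

```bash
cat >> h.py <<'E'
def lidrect(im,box,z=20):
    H,S,V=cv2.split(cv2.cvtColor(im,cv2.COLOR_BGR2HSV))
    m=((V>140)&(S<15)).astype(np.uint8); p,_=blob(m,box); return rect(ray("top",p,z)),len(p)
E
python3 - <<'E'
from h import *
from scipy.optimize import least_squares
im=cv2.imread("pics/top0.png")
for vt in (140,145,150):
    H,S,V=cv2.split(cv2.cvtColor(im,cv2.COLOR_BGR2HSV))
    m=((V>vt)&(S<14)).astype(np.uint8); p,_=blob(m,(365,215,475,295)); print("lid",vt,rect(ray("top",p,20)),len(p))
print("pins",ray("top",[[204.4,230.2],[279.4,246.6]],97))
seat=np.array([556.5,216.1]);d=np.array([np.cos(np.radians(80.1)),np.sin(np.radians(80.1))])
side=cv2.imread("pics/side0.png")
for n,I,box in(("top",im,(155,205,205,245)),("side",side,(165,285,215,320))):
    H,S,V=cv2.split(cv2.cvtColor(I,cv2.COLOR_BGR2HSV))
    red=(((H<8)|(H>172))&(S>120)).astype(np.uint8); p,_=blob(red,box)
    print(n,"red",p.min(0),p.max(0),p[p[:,0]<p[:,0].min()+8].mean(0))
    for th in(0,.2,.35,.45,.55,.65):
        q=[np.r_[seat+d*(127+r*np.cos(th)),90+r*np.sin(th)] for r in(53,62)]
        print(th,proj(n,np.array(q)).round(1).tolist())
# side check of the flange
H,S,V=cv2.split(cv2.cvtColor(side,cv2.COLOR_BGR2HSV))
blue=((H>100)&(H<130)&(S>120)&(V>60)).astype(np.uint8)
p,_=blob(blue,(195,255,312,320));w=ray("side",p,85);print("side flange",rect(w))
E
```

```text
lid 140 (array([ 566.3, -220.6]), 206.5, 107.4, 68.4) 1888
lid 145 (array([ 566.4, -220.5]), 206.2, 107.4, 68.4) 1848
lid 150 (array([ 566.8, -220.7]), 206.2, 106.3, 68.4) 1744
pins [[571.48274599 303.07540889]
 [539.86251367 124.49609292]]
top red [164 216] [191 229] [167.67924528 219.75471698]
0 [[168.0, 222.8], [164.3, 222.1]]
0.2 [[166.9, 221.7], [163.1, 220.7]]
0.35 [[166.7, 221.0], [162.8, 219.9]]
0.45 [[166.9, 220.6], [163.0, 219.4]]
0.55 [[167.3, 220.3], [163.4, 219.0]]
0.65 [[167.9, 220.0], [164.1, 218.7]]
side red [175 298] [202 306] [178.65116279 301.        ]
0 [[176.8, 315.5], [172.6, 317.3]]
0.2 [[176.6, 311.5], [172.2, 312.6]]
0.35 [[177.0, 308.3], [172.8, 308.8]]
0.45 [[177.7, 306.1], [173.5, 306.2]]
0.55 [[178.5, 303.9], [174.5, 303.6]]
0.65 [[179.6, 301.6], [175.8, 301.0]]
side flange (array([553.4, 218.6]), 207.0, 112.5, 79.9)
```

>>> step_arm:
  rows:
    - [60,0,0,0]
    - [120,-15,0,0]
    - [180,-60,0,0]
    - [220,-110,0,0]
    - [260,-160,0,0]
  jaw: 1

```text
time: 0.72
eef_pos: [360.6, -368.6, 252.8]
orientation: [-3.113, -0.415, 0.0]
wrist_force: [0.8, 0.3, -0.1]
gripper_width: 0.002
finger_force: 0.0
```

>>> step_arm:
  rows:
    - [32,-51,0,0]
    - [64,-102,0,0]
    - [96,-154,0,0]
    - [128,-206,0,0]
    - [160,-258,0,0]

```text
time: 1.35
eef_pos: [446.9, -77.7, 253.2]
orientation: [3.114, 0.414, 0.0]
wrist_force: [1.8, 0.1, -0.1]
gripper_width: 0.002
finger_force: 0.0
```

>>> step_arm:
  rows:
    - [32,-51,0,0]
    - [64,-102,0,0]
    - [96,-154,0,0]
    - [128,-206,20,0]
    - [160,-258,40,0]

```text
time: 1.98
eef_pos: [539.9, 181.0, 214.9]
orientation: [-3.08, -0.484, 0.007]
wrist_force: [0.6, -0.4, 0.5]
gripper_width: 0.003
finger_force: 0.0
```

>>> step_arm:
  rows:
    - [32,-51,0,0]
    - [64,-102,20,0]
    - [96,-154,40,0]
    - [97,-156,40,0]

```text
time: 2.48
eef_pos: [609.3, 279.5, 181.4]
orientation: [-3.016, -0.612, 0.027]
wrist_force: [-0.5, -0.9, 1.0]
gripper_width: -0.0
finger_force: 0.0
```

Run:
```python
from h import *
o=robot.observe()
print(o["joints"].round(3),o["joint_vel"].round(3),o["eef_pos"].round(1),o["orientation"].round(3))
```

```text
[0.399 0.483 0.033 1.126 0.067 3.141] [ 0.102  0.245  0.273  0.027  0.044 -0.   ] [609.3 279.5 181.4] [-3.016 -0.612  0.027]
```

>>> step_arm:
  rows:
    - [0,0,0,0]

```text
time: 2.6
eef_pos: [609.0, 279.3, 181.7]
orientation: [-3.016, -0.612, 0.027]
wrist_force: [-0.5, -0.1, 0.1]
gripper_width: 0.002
finger_force: 0.0
```

>>> step_arm:
  rows:
    - [0,0,0,-10]
    - [0,0,0,-20]
    - [0,0,0,-30]
    - [0,0,0,-40]
    - [0,0,0,-40]

```text
time: 3.22
eef_pos: [609.0, 278.1, 183.7]
orientation: [-2.626, -1.601, -0.012]
wrist_force: [0.1, 0.4, -0.2]
gripper_width: -0.002
finger_force: 0.0
```

```bash
cat >> h.py <<'E'
from scipy.spatial.transform import Rotation as Ro
def st():
    o=robot.observe();R=Ro.from_rotvec(o["orientation"]).as_matrix()
    print("pos",o["eef_pos"].round(1),"yaw",np.degrees(np.arctan2(R[1,0],R[0,0])).round(2),"tilt z",R[:,2].round(4),"q",o["joints"].round(3),"F",o["wrist_force"].round(1),"w",round(o["gripper_width"],3),"t",round(o["time"],2))
    return o["eef_pos"],R
def go(x,y,z,yaw=None):
    p,R=st(); print("shift",(R.T@(np.array([x,y,z])-p)).round(1))
    if yaw is not None: print("spin",-((yaw-np.degrees(np.arctan2(R[1,0],R[0,0]))+180)%360-180))
E
python3 -c "
from h import *
go(587,389,160,80)"
```

```text
pos [609.  278.1 183.7] yaw 62.68 tilt z [-0.0275  0.0601 -0.9978] q [0.398 0.478 0.031 1.127 0.066 2.444] F [ 0.1  0.4 -0.2] w -0.002 t 3.23
shift [ 87.4 -69.   30.9]
spin -17.323420155724108
```

>>> step_arm:
  rows:
    - [40,-32,0,-10]
    - [80,-63,5,-20]
    - [87,-69,20,-30]
    - [87,-69,31,-40]
    - [87,-69,31,-40]

```text
time: 3.85
eef_pos: [585.9, 388.8, 158.4]
orientation: [-1.926, -2.405, -0.042]
wrist_force: [0.3, -0.7, -0.1]
gripper_width: -0.003
finger_force: 0.0
```

```bash
python3 -c "
from h import *
go(587,389,115)
im=robot.camera('side');cv2.imwrite('pics/s1.png',im[240:360,120:280,::-1].repeat(4,0).repeat(4,1))"
```

```text
pos [585.9 388.8 158.4] yaw 102.6 tilt z [-0.0296  0.059  -0.9978] q [0.557 0.549 0.086 1.102 0.066 1.908] F [ 0.3 -0.7 -0.1] w -0.003 t 3.85
shift [-2.9  1.8 43.3]
```

View pics/s1.png

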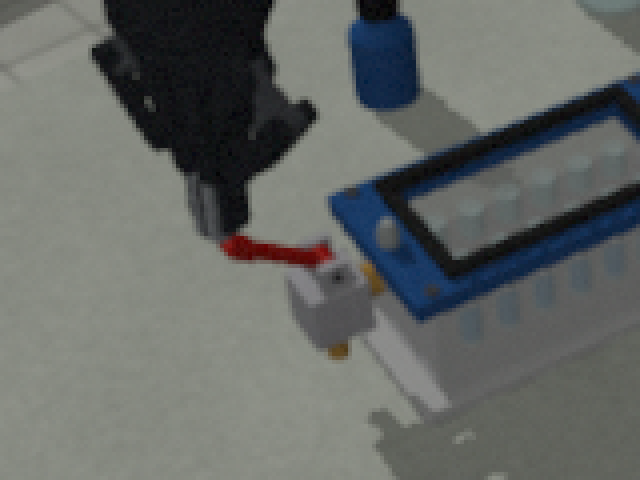

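The fingertips at crop (215,235) sit just above the red paddle at (235,245), so I'll press down.

>>> step_arm:
  rows:
    - [-1,0,10,0]
    - [-1,0,20,0]
    - [-2,1,30,0]
    - [-3,2,38,0]
    - [-3,2,42,0]

```text
time: 4.53
eef_pos: [588.1, 389.0, 116.0]
orientation: [-1.921, -2.41, -0.044]
wrist_force: [-0.4, -0.9, 7.0]
gripper_width: -0.001
finger_force: 4.0
```

>>> step_arm:
  rows:
    - [0,0,2,0]
    - [0,0,2,0]

```text
time: 4.78
eef_pos: [588.2, 389.1, 115.9]
orientation: [-1.922, -2.41, -0.045]
wrist_force: [-1.5, -1.0, 7.0]
gripper_width: -0.002
finger_force: 3.7
```

>>> step_arm:
  rows:
    - [0,0,3,0]
    - [0,0,3,0]
    - [0,0,3,0]

```text
time: 5.15
eef_pos: [588.3, 389.1, 115.3]
orientation: [-1.922, -2.41, -0.047]
wrist_force: [-6.7, -6.2, 19.7]
gripper_width: -0.003
finger_force: 9.9
```

```bash
python3 -c "
from h import *
st()
im=robot.camera('side');cv2.imwrite('pics/s2.png',im[240:360,120:280,::-1].repeat(4,0).repeat(4,1))"
```

```text
pos [588.3 389.1 115.3] yaw 102.83 tilt z [-0.0263  0.0601 -0.9978] q [0.556 0.578 0.032 1.015 0.065 1.903] F [-6.7 -6.2 19.7] w -0.003 t 5.15
```

View pics/s2.png

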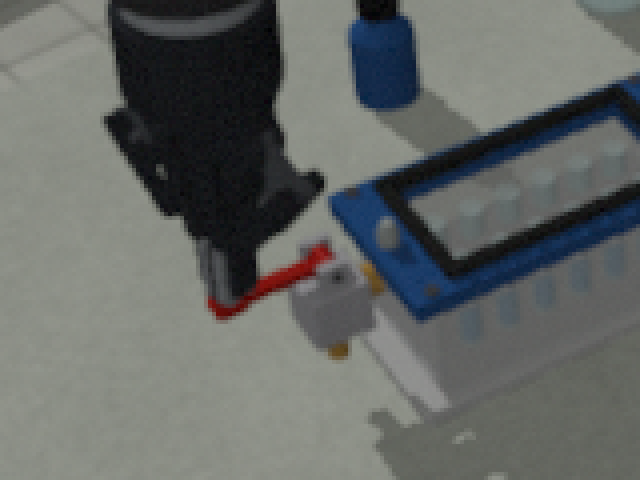

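The lever is level (tip at about 93 mm) and against its stop at about 20 N. I'll retreat and, while spinning, get out of the small tool tilt that the last joint's limit caused.

>>> step_arm:
  rows:
    - [0,0,-15,0]
    - [0,0,-50,-10]
    - [0,0,-90,-20]
    - [0,0,-110,-30]
    - [0,0,-110,-40]

```text
time: 5.82
eef_pos: [592.3, 383.5, 224.4]
orientation: [-0.978, -2.939, -0.079]
wrist_force: [-0.1, -0.4, -0.9]
gripper_width: -0.002
finger_force: 0.0
```

>>> step_arm:
  rows:
    - [0,0,0,-10]
    - [0,0,0,-20]
    - [0,0,0,-30]
    - [0,0,0,-40]
    - [0,0,0,-50]

```text
time: 6.45
eef_pos: [591.1, 382.9, 221.5]
orientation: [0.359, -3.098, -0.097]
wrist_force: [-0.2, 0.3, -0.2]
gripper_width: -0.002
finger_force: 0.0
```

>>> step_arm:
  rows:
    - [0,0,0,-10]
    - [0,0,0,-20]
    - [0,0,0,-30]
    - [0,0,0,-40]
    - [0,0,0,-50]

```text
time: 7.08
eef_pos: [591.1, 382.9, 221.5]
orientation: [-1.642, 2.668, 0.103]
wrist_force: [-0.0, -0.1, 0.1]
gripper_width: -0.001
finger_force: 0.0
```

>>> step_arm:
  rows:
    - [0,0,0,-10]
    - [0,0,0,-20]
    - [0,0,0,-30]
    - [0,0,0,-40]
    - [0,0,0,-50]

```text
time: 7.7
eef_pos: [591.1, 382.9, 221.5]
orientation: [-2.593, 1.71, 0.088]
wrist_force: [0.5, -0.4, -0.1]
gripper_width: 0.001
finger_force: 0.0
```

>>> step_arm:
  rows:
    - [0,0,0,-10]
    - [0,0,0,-20]
    - [0,0,0,-30]
    - [0,0,0,-40]
    - [0,0,0,-50]

```text
time: 8.32
eef_pos: [591.1, 382.8, 221.5]
orientation: [-3.053, 0.451, 0.057]
wrist_force: [-1.0, -0.2, 0.0]
gripper_width: 0.005
finger_force: 0.0
```

```bash
python3 -c "
from h import *
go(610,300,225)"
```

```text
pos [591.1 382.8 221.5] yaw -16.73 tilt z [-0.0285  0.0595 -0.9978] q [ 0.546  0.522  0.187  1.23   0.066 -2.302] F [-1.  -0.2  0. ] w 0.005 t 8.32
shift [41.8 73.5 -9. ]
```

>>> step_arm:
  rows:
    - [10,18,-4,-10]
    - [20,36,-8,-20]
    - [30,54,-9,-30]
    - [42,74,-9,-38]
    - [42,74,-9,-38]

```text
time: 8.95
eef_pos: [610.0, 298.0, 225.0]
orientation: [-3.028, -0.554, 0.027]
wrist_force: [-0.4, 0.9, -0.4]
gripper_width: 0.002
finger_force: 0.0
```

```bash
python3 -c "
from h import *
go(625,240,225)"
```

```text
pos [610. 298. 225.] yaw 20.74 tilt z [-0.0284  0.0595 -0.9978] q [ 0.424  0.477  0.125  1.22   0.066 -3.079] F [-0.4  0.9 -0.4] w 0.002 t 8.95
shift [-6.5 59.5 -3.9]
```

Now small steps beyond the limit, watching the tilt.

>>> step_arm:
  rows:
    - [-3,30,-2,0]
    - [-6,60,-4,0]
    - [-8,80,-4,0]

```text
time: 9.32
eef_pos: [626.0, 235.7, 224.0]
orientation: [-3.048, -0.513, 0.021]
wrist_force: [-0.3, -0.8, -0.3]
gripper_width: -0.001
finger_force: 0.0
```

```bash
python3 -c "
from h import *
st()"
```

```text
pos [626.  235.7 224. ] yaw 19.11 tilt z [-0.0218  0.048  -0.9986] q [ 0.336  0.461  0.098  1.213  0.052 -3.139] F [-0.3 -0.8 -0.3] w -0.001 t 9.32
```

>>> step_arm:
  rows:
    - [0,0,0,-10]
    - [0,0,0,-10]

```text
time: 9.57
eef_pos: [605.0, 281.8, 223.9]
orientation: [-3.056, -0.663, 0.0]
wrist_force: [0.8, 0.4, 0.0]
gripper_width: 0.001
finger_force: 0.0
```

```bash
python3 -c "
from h import *
st()"
```

```text
pos [605.  281.8 223.9] yaw 24.48 tilt z [-0.0033  0.0138 -0.9999] q [ 0.43   0.452  0.085  1.202  0.014 -3.139] F [0.8 0.4 0. ] w 0.001 t 9.57
```

>>> step_arm:
  rows:
    - [0,0,0,-3.5]
    - [0,0,0,-3.5]

```text
time: 9.82
eef_pos: [598.7, 294.8, 223.9]
orientation: [3.059, 0.711, 0.005]
wrist_force: [0.0, 0.5, 0.1]
gripper_width: 0.004
finger_force: 0.0
```

```bash
python3 -c "
from h import *
go(566.5,-220.6,190,-111.6)"
```

```text
pos [598.7 294.8 223.9] yaw 26.17 tilt z [ 3.4e-03  2.0e-04 -1.0e+00] q [ 4.580e-01  4.510e-01  8.400e-02  1.201e+00 -1.000e-03 -3.140e+00] F [0.  0.5 0.1] w 0.004 t 9.82
shift [-256.3  448.3   33.7]
spin 137.77198990919862
```

>>> step_arm:
  rows:
    - [-10,18,0,10]
    - [-36,63,0,20]
    - [-66,115,0,30]
    - [-96,168,0,40]
    - [-126,220,0,50]
  jaw: -1

```text
time: 10.45
eef_pos: [582.6, 38.3, 224.0]
orientation: [-3.071, 0.661, -0.006]
wrist_force: [1.2, 0.2, 0.4]
gripper_width: 1.003
finger_force: 0.0
```

```bash
python3 -c "
from h import *
go(566.5,-220.6,190,-111.6)"
```

```text
pos [582.6  38.3 224. ] yaw -24.29 tilt z [ 4.1e-03 -1.0e-04 -1.0e+00] q [ 0.066  0.293 -0.143  1.131 -0.    -2.652] F [1.2 0.2 0.4] w 1.003 t 10.45
shift [ 91.7 242.7  34. ]
spin 87.3090811714541
```

>>> step_arm:
  rows:
    - [20,50,0,10]
    - [40,100,0,20]
    - [60,150,0,30]
    - [80,200,10,40]
    - [92,243,20,50]

```text
time: 11.08
eef_pos: [568.3, -221.6, 203.7]
orientation: [-2.501, 1.897, -0.006]
wrist_force: [-1.2, 0.3, -0.5]
gripper_width: 0.999
finger_force: 0.0
```

```bash
python3 -c "
from h import *
go(566.5,-220.6,64,-111.6)
im=robot.camera('top');cv2.imwrite('pics/t3.png',im[:,:,::-1])"
```

```text
pos [ 568.3 -221.6  203.7] yaw -74.36 tilt z [ 4.3e-03 -5.0e-04 -1.0e+00] q [-3.720e-01  3.510e-01 -1.090e-01  1.107e+00  1.000e-03 -2.216e+00] F [-1.2  0.3 -0.5] w 0.999 t 11.07
shift [ -1.6   2.  139.7]
spin 37.24081750807139
```

>>> step_arm:
  rows:
    - [-1,2,0,10]
    - [-1,2,10,20]
    - [-1,2,30,30]
    - [-1,2,60,37]
    - [-1,2,75,37]

```text
time: 11.75
eef_pos: [565.5, -218.3, 127.2]
orientation: [-1.782, 2.585, -0.0]
wrist_force: [-0.0, 0.2, -0.1]
gripper_width: 1.0
finger_force: 0.0
```

>>> step_arm:
  rows:
    - [0,0,20,0]
    - [0,0,40,0]
    - [0,0,55,0]
    - [0,0,64,0]
    - [0,0,64,0]

```text
time: 12.38
eef_pos: [566.5, -218.3, 64.3]
orientation: [-1.781, 2.585, -0.002]
wrist_force: [-0.1, -0.5, -0.8]
gripper_width: 1.001
finger_force: 0.0
```

```bash
python3 -c "
from h import *
go(566.5,-220.6,64,-111.6)
im=robot.camera('top')[210:300,365:485,::-1];im2=robot.camera('side')[190:280,310:430,::-1]
cv2.imwrite('pics/g4.png',cv2.resize(np.hstack([im,im2]),None,fx=3.3,fy=3.3))"
```

```text
pos [ 566.5 -218.3   64.3] yaw -110.89 tilt z [ 2.7e-03  4.0e-04 -1.0e+00] q [-3.680e-01  4.600e-01 -2.890e-01  8.190e-01  1.000e-03 -1.575e+00] F [-0.1 -0.5 -0.8] w 1.001 t 12.38
shift [ 2.2 -0.8  0.3]
spin 0.7131750568457846
```

View pics/g4.png

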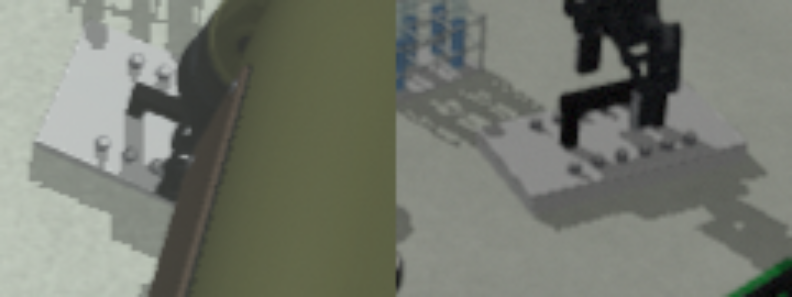

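The fingers straddle the bar (side panel, about (650,70)). I'll close and lift slightly.

>>> step_arm:
  rows:
    - [2,-1,0,0.7]
    - [2,-1,0,0.7]
    - [2,-1,0,0.7]
    - [2,-1,0,0.7]
    - [2,-1,0,0.7]
  jaw: 1

```text
time: 13.1
eef_pos: [567.1, -220.6, 65.0]
orientation: [-1.764, 2.596, -0.003]
wrist_force: [-0.7, 0.1, 0.9]
gripper_width: 0.149
finger_force: 59.3
```

>>> step_arm:
  rows:
    - [0,0,-10,0]
    - [0,0,-30,0]
    - [0,0,-60,0]
    - [0,0,-100,0]
    - [0,0,-130,0]

```text
time: 13.72
eef_pos: [566.6, -220.6, 196.6]
orientation: [-1.764, 2.596, -0.004]
wrist_force: [-0.6, -0.3, -2.7]
gripper_width: 0.151
finger_force: 58.7
```

```bash
python3 -c "
from h import *
go(556.3,215.3,192,-100)
im=robot.camera('side');cv2.imwrite('pics/s5.png',im[:,:,::-1]);im=robot.camera('top');cv2.imwrite('pics/t5.png',im[:,:,::-1])"
```

```text
pos [ 566.6 -220.6  196.6] yaw -111.62 tilt z [ 4.1e-03 -1.0e-04 -1.0e+00] q [-3.720e-01  3.520e-01 -1.240e-01  1.091e+00  1.000e-03 -1.566e+00] F [-0.6 -0.3 -2.7] w 0.151 t 13.72
shift [-401.5  170.1    4.5]
spin -11.616451739042816
```

View pics/s5.png

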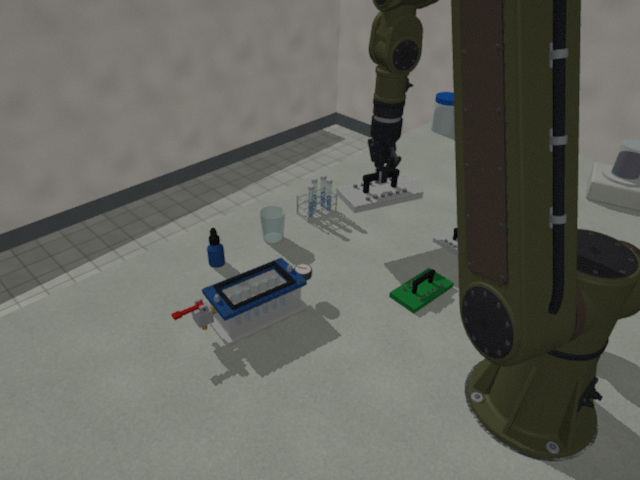

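The lid is held level at side (380,192), and the lever has stayed down. Now carry it over the manifold, keeping the height.

>>> step_arm:
  rows:
    - [-30,13,0,0]
    - [-75,32,0,0]
    - [-125,53,0,-4]
    - [-175,74,0,-8]
    - [-225,95,0,-11.6]

```text
time: 14.45
eef_pos: [559.9, 25.2, 193.1]
orientation: [-2.021, 2.404, -0.001]
wrist_force: [0.6, 0.3, -1.6]
gripper_width: 0.153
finger_force: 58.8
```

```bash
python3 -c "
from h import *
go(556.3,215.3,192,-100)"
```

```text
pos [559.9  25.2 193.1] yaw -99.91 tilt z [ 1.4e-03  1.0e-04 -1.0e+00] q [ 0.045  0.27  -0.246  1.054  0.    -1.353] F [ 0.6  0.3 -1.6] w 0.153 t 14.45
shift [-186.7   36.3    1.1]
spin 0.09305905262357328
```

>>> step_arm:
  rows:
    - [-50,10,0,0]
    - [-100,20,0,0]
    - [-150,29,0,0]
    - [-175,34,0,0]
    - [-187,36,0,0]

```text
time: 15.08
eef_pos: [557.1, 215.1, 193.1]
orientation: [-2.021, 2.405, -0.002]
wrist_force: [-0.6, -0.1, -4.4]
gripper_width: 0.154
finger_force: 58.8
```

>>> step_arm:
  rows:
    - [0,0,0,0]
    - [0,0,0,0]

```text
time: 15.32
eef_pos: [558.0, 212.7, 194.4]
orientation: [-2.016, 2.407, -0.004]
wrist_force: [-0.7, -0.4, -2.9]
gripper_width: 0.152
finger_force: 58.8
```

Run:
```python
from h import *
go(556.3,215.3,175,-100)
t=robot.camera('top');s=robot.camera('side')
cv2.imwrite('pics/t6.png',t[:,:,::-1]);cv2.imwrite('pics/s6.png',s[:,:,::-1])
cv2.imwrite('pics/c6.png',np.hstack([cv2.resize(t[170:290,140:320,::-1],(400,267)),cv2.resize(s[210:330,140:320,::-1],(400,267))]))
```

```text
pos [558.  212.7 194.4] yaw -100.08 tilt z [ 2.9e-03 -7.0e-04 -1.0e+00] q [ 0.365  0.335 -0.154  1.08  -0.002 -1.03 ] F [-0.7 -0.4 -2.9] w 0.152 t 15.32
shift [-2.2  2.2 19.4]
spin -0.08479541946184099
```

View pics/c6.png

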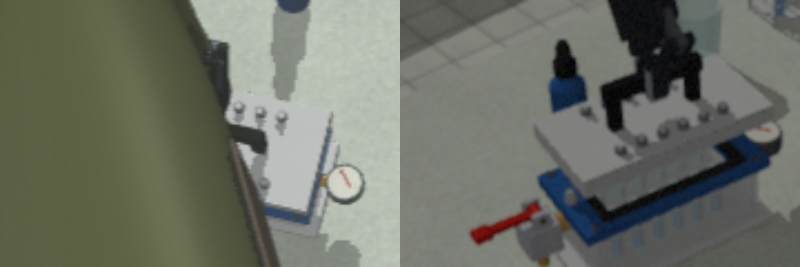

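Top panel: the lid is over the flange, with its right end and the gauge visible. Side panel: the lid floats above the flange, with a pin visible at (570,195). I'll measure the offset between lid and flange in each view.

Run:
```python
from h import *
t0=cv2.imread('pics/top0.png');s0=cv2.imread('pics/side0.png');s6=cv2.imread('pics/s6.png');t6=cv2.imread('pics/t6.png')
hs=lambda i:cv2.split(cv2.cvtColor(i,cv2.COLOR_BGR2HSV))
d=np.array([np.cos(np.radians(80)),np.sin(np.radians(80))]);e=np.array([d[1],-d[0]]) # manifold y, x
def ext(n,p,z,q=.3):
    w=ray(n,p,z); a,b=w@d,w@e
    return "along",a.min().round(1),a.max().round(1),"across",b.min().round(1),b.max().round(1),rect(w)
for n,i,box in(("top",t0,(190,200,300,280)),("side",s0,(195,255,312,320))):
    H,S,V=hs(i)
    b=(H>100)&(H<130)&(S>120)
    print(n,"blue V pcts",np.percentile(V[box[1]:box[3],box[0]:box[2]][b[box[1]:box[3],box[0]:box[2]]],[5,25,50,75,95]))
    for vt in(50,80,110):
        p,_=blob((b&(V>vt)).astype(np.uint8),box); print(" flange",vt,len(p),*ext(n,p,85))
for vt in(120,140,150):
    H,S,V=hs(s6);p,_=blob(((V>vt)&(S<25)).astype(np.uint8),(190,225,320,305));print("lid side",vt,len(p),*ext("side",p,149.4))
for vt in(130,145):
    H,S,V=hs(t6);p,_=blob(((V>vt)&(S<25)).astype(np.uint8),(240,205,300,275));print("lid top",vt,len(p),*ext("top",p,149.4))
# pins: grey bright blobs on flange
for n,i,boxes in(("top",t0,[(198,222,211,236),(273,239,286,253)]),("side",s0,[(212,290,226,306),(283,260,298,276)])):
    H,S,V=hs(i)
    for bx in boxes:
        p,_=blob(((S<70)&(V>90)).astype(np.uint8),bx);print(n,"pin",p.min(0),p.max(0),p.mean(0).round(1),len(p),"at97",ray(n,[[p[:,0].mean(),p[:,1].min()+1]],97).round(1))
```

```text
top blue V pcts [ 82.  99. 111. 113. 115.]
 flange 50 950 along 207.9 411.1 across 458.2 562.9 (array([556.5, 216.1]), 203.1, 104.6, 80.1)
 flange 80 945 along 207.9 411.1 across 458.2 562.9 (array([556.5, 216.1]), 203.1, 104.6, 80.1)
 flange 110 256 along 224.0 411.1 across 512.5 562.9 (array([584.7, 219.3]), 187.1, 50.2, 80.1)
side blue V pcts [35. 57. 62. 80. 91.]
 flange 50 1027 along 206.2 414.9 across 449.9 563.5 (array([552.8, 217.8]), 208.8, 113.6, 79.9)
 flange 80 235 along 387.8 411.4 across 460.4 563.5 (array([573.6, 304.7]), 103.2, 23.1, -9.6)Traceback (most recent call last):
  File "<stdin>", line 13, in <module>
  File "h.py", line 17, in blob
    n,l,s,_=cv2.connectedComponentsWithStats(m); i=1+s[1:,4].argmax(); m=(l==i)
                                                     ~~~~~~~~~~~~~~^^
ValueError: attempt to get argmax of an empty sequence
```

Run:
```python
from h import *
t0=cv2.imread('pics/top0.png');s0=cv2.imread('pics/side0.png');s6=cv2.imread('pics/s6.png');t6=cv2.imread('pics/t6.png')
hs=lambda i:cv2.split(cv2.cvtColor(i,cv2.COLOR_BGR2HSV))
d=np.array([np.cos(np.radians(80)),np.sin(np.radians(80))]);e=np.array([d[1],-d[0]])
print("seat",309.6*d+510.7*e)
def ext(n,p,z):
    w=ray(n,p,z); a,b=w@d,w@e
    return "along",a.min().round(1),a.max().round(1),"across",b.min().round(1),b.max().round(1),rect(w)
for n,i,box in(("side",s6,(190,225,320,310)),("top",t6,(235,200,300,275))):
    H,S,V=hs(i)
    for vt in(80,95,110,125,140):
        try:p,_=blob(((V>vt)&(S<22)).astype(np.uint8),box)
        except ValueError: print(n,vt,"none");continue
        print("lid",n,vt,len(p),p.min(0),p.max(0),*ext(n,p,149.4))
for n,i,boxes in(("top",t0,[(198,222,211,236),(273,239,286,253)]),("side",s0,[(212,290,226,306),(283,260,298,276)])):
    H,S,V=hs(i)
    for bx in boxes:
        try:p,_=blob((S<110).astype(np.uint8),bx)
        except ValueError: print("none");continue
        w=ray(n,[p.mean(0)],93)[0];print(n,"pin",p.min(0),p.max(0),p.mean(0).round(1),len(p),"along/across",(w@d).round(1),(w@e).round(1))
```

```text
seat [556.70279527 216.214356  ]
lid side 80 7563 [190 225] [319 309] along 110.7 475.1 across 312.6 716.1 (array([559. , 223.1]), 302.2, 289.5, 46.2)
lid side 95 2860 [190 225] [248 309] along 269.4 475.1 across 428.4 716.1 (array([610.2, 264.3]), 298.3, 122.2, -33.8)
lid side 110 2651 [190 225] [244 309] along 271.0 475.1 across 428.4 716.1 (array([610.8, 265.3]), 298.3, 120.0, -33.8)
lid side 125 2357 [190 225] [244 305] along 273.0 475.1 across 452.0 712.2 (array([618. , 261.2]), 279.3, 118.6, -33.8)
lid side 140 40 [297 266] [309 272] along 223.2 248.1 across 420.1 436.8 (array([462.8, 157.6]), 24.9, 16.6, 80.7)
lid top 80 3432 [241 200] [299 274] along 152.8 317.5 across 431.9 614.2 (array([550.8, 142.1]), 170.8, 129.9, 3.2)
lid top 95 3393 [241 200] [299 274] along 152.8 316.9 across 431.9 614.2 (array([550.8, 142.1]), 170.7, 129.9, 3.2)
lid top 110 3322 [241 200] [299 274] along 152.8 315.3 across 431.9 614.2 (array([550.8, 142.1]), 170.7, 129.9, 3.2)
lid top 125 3229 [241 200] [299 274] along 152.8 315.3 across 431.9 614.2 (array([550.8, 142. ]), 170.7, 129.8, 3.2)
lid top 140 2534 [242 200] [299 264] along 161.4 315.3 across 459.5 614.2 (array([562.1, 141.6]), 148.1, 127.8, 3.2)
top pin [198 222] [207 235] [201.3 228.3] 74 along/across 407.4 513.8
top pin [276 244] [281 249] [278.7 246.6] 31 along/across 218.5 510.5
side pin [217 290] [225 300] [222.3 293.4] 56 along/across 384.6 516.5
side pin [284 260] [297 272] [291.8 264.9] 125 along/across 208.8 516.5
```

Seat is at (556.7, 216.2), and pin b in the top view agrees. The lid is centred in the hand to well under 1 mm, so I'll align and lower to just above the pins.

>>> step_arm:
  rows:
    - [-1,1,5,0]
    - [-3,2,12,0]
    - [-3,2,20,0]
    - [-3,2,25,0]
    - [-3,2,25,0]

```text
time: 16.05
eef_pos: [556.4, 217.1, 169.1]
orientation: [-2.018, 2.406, -0.003]
wrist_force: [-0.1, -1.0, -2.5]
gripper_width: 0.152
finger_force: 58.8
```

```bash
python3 -c "
from h import *
go(556.7,216.2,162,-100)"
```

```text
pos [556.4 217.1 169.1] yaw -100.01 tilt z [ 2.3e-03 -3.0e-04 -1.0e+00] q [ 3.730e-01  3.520e-01 -1.900e-01  1.027e+00 -1.000e-03 -1.023e+00] F [-0.1 -1.  -2.5] w 0.152 t 16.05
shift [ 0.9 -0.5  7.1]
spin -0.0071051259132843825
```

>>> step_arm:
  rows:
    - [1,-0.5,3,0]
    - [1,-0.5,6,0]
    - [1,-0.5,8,0]
    - [1,-0.5,8,0]

```text
time: 16.55
eef_pos: [557.0, 216.2, 161.6]
orientation: [-2.017, 2.405, -0.003]
wrist_force: [-0.0, 0.2, -3.1]
gripper_width: 0.152
finger_force: 58.8
```

>>> step_arm:
  rows:
    - [0,0,2,0]
    - [0,0,3,0]
    - [0,0,4,0]
    - [0,0,4,0]

```text
time: 17.05
eef_pos: [557.1, 216.2, 157.7]
orientation: [-2.017, 2.405, -0.003]
wrist_force: [0.5, 0.1, -3.4]
gripper_width: 0.151
finger_force: 58.8
```

The underside is at about 93 mm with no contact force, so the pins are in the sockets. Now press.

>>> step_arm:
  rows:
    - [0,0,1,0]
    - [0,0,2,0]
    - [0,0,3,0]
    - [0,0,4,0]
    - [0,0,4,0]

```text
time: 17.68
eef_pos: [557.3, 216.2, 154.2]
orientation: [-2.017, 2.404, -0.004]
wrist_force: [-2.0, -1.0, 1.8]
gripper_width: 0.154
finger_force: 59.5
```

>>> step_arm:
  rows:
    - [0,0,1,0]
    - [0,0,2,0]
    - [0,0,3,0]
    - [0,0,3,0]

```text
time: 18.18
eef_pos: [557.3, 216.2, 151.8]
orientation: [-2.017, 2.404, -0.004]
wrist_force: [-2.8, -2.1, 9.2]
gripper_width: 0.15
finger_force: 60.6
```

>>> step_arm:
  rows:
    - [0,0,1,0]
    - [0,0,2,0]
    - [0,0,2,0]
    - [0,0,2,0]

```text
time: 18.68
eef_pos: [557.4, 216.3, 150.9]
orientation: [-2.016, 2.404, -0.004]
wrist_force: [-6.1, -3.0, 15.3]
gripper_width: 0.156
finger_force: 61.6
```

>>> step_arm:
  rows:
    - [0,0,1,0]
    - [0,0,1,0]
    - [0,0,1,0]

```text
time: 19.05
eef_pos: [557.4, 216.3, 150.8]
orientation: [-2.016, 2.403, -0.004]
wrist_force: [-8.5, -3.7, 21.5]
gripper_width: 0.155
finger_force: 62.5
```

```bash
python3 -c "
from h import *
st()
t=robot.camera('top');s=robot.camera('side')
cv2.imwrite('pics/c7.png',np.hstack([cv2.resize(t[150:300,140:300,::-1],None,fx=2.3,fy=2.3),cv2.resize(s[200:350,140:320,::-1],None,fx=2.3,fy=2.3)]))"
```

```text
pos [557.4 216.3 150.8] yaw -100.02 tilt z [ 5.5e-03  9.0e-04 -1.0e+00] q [ 3.710e-01  3.630e-01 -2.170e-01  9.850e-01 -1.000e-03 -1.025e+00] F [-8.5 -3.7 21.5] w 0.155 t 19.05
```

View pics/c7.png

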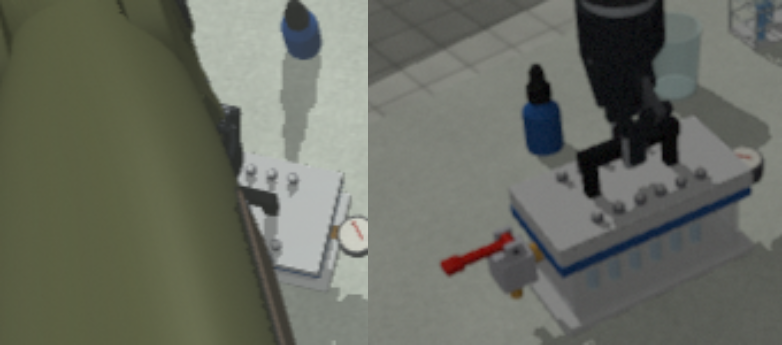

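The lid sits level on the flange (side panel, edge at (560,265) to (745,190)), and the lever is down at (480,255). Height stopped at 150.8 mm while the force rose to 21.5 N, so the seal is fully squashed.

```bash
python3 -c "
from rig import robot
print(robot.close_job())"
```

```text
the job is handed in; nothing more can be done
None
```

The job is handed in at about 19 s: the vent lever was lowered fully first, then the lid went over both pins and sits level, and the arm still holds the handle pressing down with about 21 N on the squashed seal; I never moved near the rack, bottle or beaker.

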